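# Peel the top glaze tray off a stuck stack and hold it over the wash basin

## Task

The blue glaze tray is nested in the trays under it and held fast by small sprung catches near its corners: take it by its yellow corner tab and peel it off by lifting that corner first, tilting the tray well up about the opposite corner, which must stay down until then and come away last. Then carry it over the green wash basin and finish while still holding it there: centred over the basin, roughly level and right way up, a few centimetres above the basin's rim and not touching it. Keep the tray the right way up throughout and leave the basin and everything else on the table where they stand.

Things in the scene. Friction and masses are not known exactly. Their poses are not given: they have to be found in the camera images.
- tray: Blue open plastic tray on top of the stack, 120 g. Origin: centre of its underside; z up, x along its long side. Rim 160 x 120 mm outside, from 24 to 34 mm above the origin; below it a flared tub, 126 x 86 mm at the floor, nests in the tray below. Yellow tab at its +x +y corner. It hangs out sideways when held by the tab: grip firmly.
- tab (a point): Grip point of the yellow tab, at (97.6, 73.2, 46) mm in the tray's frame. An upright fin, 10 mm thick, along the tray's diagonal (direction (0.8, 0.6, 0) in the tray's frame), from 88 to 140 mm from the tray's centre and 24 to 58 mm above its origin. Grip it across its thickness from above; both sides of it are free.
- heel (a point): Rim underside at the corner opposite the tab, at (-80, -60, 24) mm in the tray's frame: the pivot of the peel. Near each rim corner a brown sprung roller catch, 12 mm, bears on the rim's edge and holds it with about 5 N and lets go once the rim there has risen some 5 mm. Lifted squarely the tray needs some 20 N, by the tab corner about half.
- stack: The rest of the stack: three white and grey nested trays, fixed on a 190 x 150 x 10 mm plywood board fixed to the bench. Origin: centre of the board's underside, z up, same axes as the blue tray at the start, whose origin lies 40 mm above this one. Its top rim is 64 mm above the bench.
- nest_heel (a point): Top of the stack's rim at the corner where the blue tray's heel sits at the start, at (-80, -60, 64) mm in the stack's frame.
- basin: Green round wash basin, empty, loose, 220 mm across the rim, 70 mm high. Origin: centre of its underside, z up.
- test_bowl: Bystander, leave it alone: small white ceramic bowl, 84 mm across, 38 mm high. Origin: at its underside.
- rib: Bystander, leave it alone: flat wooden rib, 80 x 45 x 10 mm. Origin: at its underside.
- jar_a: Bystander, leave it alone: terracotta-coloured glaze jar, 68 mm across, 100 mm high. Origin: at its underside.
- jar_b: Bystander, leave it alone: blue glaze jar with black cap, 72 mm across, 110 mm high. Origin: at its underside.
- mug: Bystander, leave it alone: blue ceramic mug, 76 mm across, 80 mm high. Origin: at its underside.
- bottle: Bystander, leave it alone: white bottle with green label, 60 mm across, 170 mm high. Origin: at its underside.
- brush: Bystander, leave it alone: paint brush lying flat. Origin: at its underside.
Things that resemble listed ones, but are neither listed nor needed, are in the scene too. What is shaped like the tray but pink is not meant.

How it is judged:
By the outcome, as a careful person would: the job done as asked, in the order asked, and still so for the second after the job is handed in, while the arm keeps its last pose, push and grip.
It also fails if it takes over 43 s, if anything falls off the work surface, if the arm or the gripper's body presses on something with over 40 N, if the wrist force passes 120 N, or if a joint passes its speed limit or range.

## Robot

A 7-joint arm with a two-finger parallel gripper is mounted at the origin on the work surface. World frame = base frame: x ahead of the robot, y to its left, z up, the work surface at z = 0. Lengths are in m, angles in rad, forces in N, time in s.
With the tool pointing down it reaches from about 0.4 to 0.875 m from the base axis. Payload 19.3 kg.
Tool frame: the origin (TCP) lies where the fingers leave the gripper's body, on its centre line; the fingertips stand bot.tip_reach ahead of it and the grasp point (between the pads) lies 54 mm ahead of it (bot.tip_reach is the distance from the TCP to the fingertips, in m); z points along the fingers, y is the line along which they close (so a half turn about z gives the same grasp; the last joint's range is limited). The gripper opens to 85 mm and grips with 20 to 120 N. Pads are 22 mm wide; open, the fingers measure 114 mm over their backs; the gripper's body (76 mm by 85 mm) begins 54 mm behind the grasp point. The pads swing forward as they close: fully open they stand 13 mm farther back than shut.
Start: joints at [1.185, 0.521, -0.036, 1.599, 0.021, 1.021, -0.113], TCP at [0.194, -0.594, 0.304] pointing down, gripper open.
Joint ranges: [-2.91, 2.91], [-0.3, 2.13], [-1.5, 1.42], [0.17, 2.43], [-1.26, 4.41], [0.16, 1.93], [-2.52, 2.52]. Speed limits (rad/s): [1.89, 1.89, 2.39, 2.39, 3.01, 3.01, 3.01].

## Interface

Orientations are given as [roll, pitch, yaw] about the fixed x, y, z axes, in that order (R = Rz(yaw) Ry(pitch) Rx(roll)).
In Python, from workcell import bot gives the robot as it stands. The module is installed in compiled form; this text tells all that it offers.
- The arm moves only by the shell command python3 -m jog 'ROWS' [FORCE]. ROWS is JSON, a list that holds one entry, the list of rows, each a list of 7 numbers: the shift along the tool's x, y, z in mm, then the turn, a rotation vector about the tool's x, y, z in rad, then the opening, from 0 (shut) to 1 (fully open). In form: [[[tx, ty, tz, wx, wy, wz, fingers], ...]]. A call has 1 to 5 rows; each row shifts and turns the commanded pose from where the row before left it, along the tool's axes as they then stand; what a row does not reach is not made up. A row lasts 1/10 s, in which the tool goes at most 50 mm and 8.59 degrees, less where a joint would pass 70% of its speed; a pose out of reach is approached as far as the arm can. A call is refused whole if a number of a shift passes 50 or a number of a turn 0.15, either way. A call with a gripper value outside its range is refused whole. The fingers move at their own pace and stop on an object; FORCE is the grip in N (left out, the last holds). Time passes only in rows, so rows that do not move let the fingers close. It gives the time, the measured TCP pose, the force, the opening and the grip force at its end, in the units of the state.
- bot.observe(): the state, without advancing time (a new reading comes with each control period).
- bot.grab_frame(name): name is "side" or "top" or "wrist"; returns a dict with "img" (420x560x3 uint8, red, green, blue), "intrinsics" (3x3 intrinsics, pixels), "k1" (the pictures are not rectified: a ray, as slopes to the right and down, at radius r is drawn at 1 + k1 r^2 times it, then the intrinsics apply), "R" (3x3) and "t" (3): a world point X has camera coordinates R X + t; the wrist camera has in their place "tool_from_camera" (4x4, takes a point from camera to tool coordinates, whose origin is the TCP and whose axes are the flange's). Camera axes: x right, y down, z forward; pixel columns grow to the right and rows downward; lengths in m; the calibration is good to about 2 mm. A picture is of the moment at which its call begins: read the wrist's pose just before it. There is no depth.
- bot.job_done(): hands the job in; it is judged then, once.
Trained networks look in a picture, given as the dict that the camera call returned (one of the last four; its "shot" number tells which), for a name from the list of things; names that differ only in an ending like _2 or _b are one class to them, and where a whole thing is asked for, a point or a joint stands for the part that bears it (a point fixed in the world has none). Each returns a list of dicts, best first, with "conf" (0 to 1); they miss things now and then, are a little off and sometimes report something else, mostly with a low value. They report only what shows in the picture. A call takes as long as a camera call. They do not tell look-alikes from the thing itself.
- bot.trace(query, picture): "region" (420x560 bool, what is visible of it).
- bot.spot_point(query, picture): "xyz" ([x, y, z] in m, in world coordinates, good to about 4 mm: a listed point, or the origin of a listed thing).
The state is a dict: "clock": time; "qpos": joint angles; "qd": joint speeds; "joint_efforts": joint torques, N m; "position": TCP position; "tool_rot": TCP orientation; "force": force on the tool from outside, world axes, zero at the start; "moment": the same for the moment, N m; "grip_width": finger opening in m; "finger_force": force on a finger pad.
Only numpy, scipy, OpenCV 4.12 (cv2) and the standard library are available. Lean on these libraries where they do the work, as an engineer would, in place of code of your own. Each camera call takes 0.05 s, during which the arm holds its last target. There are 200 camera calls.

## Working session

There is one attempt and no reset: what is moved stays moved. The work goes in short steps, Python scripts to look and compute and a shell command to move; the robot and the scene stay as the last step left them, time stands still between calls to the robot, and variables do not carry over. Pictures are saved under pics/ and viewed, at most 10 in all, crops included, and the job is handed in when it is done.

```bash
mkdir -p pics
cat > h.py <<'E'
import numpy as np,cv2
from workcell import bot
from scipy.spatial.transform import Rotation as Ro
def save(f,n): cv2.imwrite(f'pics/{n}.png',f['img'][:,:,::-1])
def proj(f,X):
    c=f['R']@np.array(X)+f['t'];s=c[:2]/c[2];s=s*(1+f['k1']*(s@s));K=f['intrinsics'];return K[:2,:2]@s+K[:2,2]
E
python3 - <<'E'
from h import *
o=bot.observe();print(o['clock'],o['position'],o['tool_rot'],bot.tip_reach,o['force'])
for n in ['top','side']:
    f=bot.grab_frame(n);save(f,n+'0');print(n,-f['R'].T@f['t'])
    for q in ['tray','tab','heel','stack','nest_heel','basin']:
        try:
            for d in bot.spot_point(q,f)[:3]: print(q,np.round(d['xyz'],4),round(d['conf'],2),proj(f,d['xyz']).round())
        except Exception as e: print(q,e)
im=[cv2.imread(f'pics/{n}0.png') for n in('top','side')]
print(bot.observe()['clock'])
E
```

```text
0.0 [ 0.19397741 -0.59386435  0.30332005] [-3.14043475e+00  1.13194206e-04  3.15792212e-01] 0.0726 [-0.34340272  0.18942316  0.48263594]
top [4.09326889e-01 3.91426618e-04 1.23617419e+00]
tray [0.5162 0.1883 0.0401] 0.67 [205. 208.]
tray [ 0.2694  0.3815 -0.001 ] 0.63 [141. 293.]
tab [0.144  0.4121 0.0463] 0.65 [125. 340.]
tab [0.6365 0.1861 0.0889] 0.58 [203. 163.]
heel [0.4128 0.195  0.0602] 0.74 [201. 244.]
heel [0.3577 0.3573 0.0259] 0.66 [147. 264.]
stack [0.5168 0.1895 0.0405] 0.68 [204. 207.]
nest_heel [0.4152 0.1992 0.0686] 0.77 [199. 243.]
nest_heel [ 0.7673 -0.2675  0.    ] 0.23 [355. 125.]
basin [ 0.5263 -0.2017  0.0036] 0.61 [337. 203.]
side [0.08675668 0.7497117  0.81189409]
tray [ 0.2665  0.3816 -0.0028] 0.76 [298. 388.]
tray [0.5124 0.19   0.0404] 0.68 [244. 270.]
tray [ 0.5107  0.1907 -0.0012] 0.31 [246. 282.]
tab [0.637  0.1875 0.0827] 0.86 [202. 241.]
tab [0.1512 0.4166 0.0481] 0.61 [346. 417.]
heel [0.3643 0.358  0.0237] 0.63 [262. 352.]
stack [ 0.5124  0.1926 -0.0016] 0.87 [245. 282.]
nest_heel [0.415  0.1974 0.0629] 0.87 [277. 280.]
basin [ 0.6156 -0.0265  0.0038] 0.67 [255. 218.]
basin [ 0.5255 -0.2008 -0.0008] 0.62 [308. 195.]
0.7
```

View pics/top0.png

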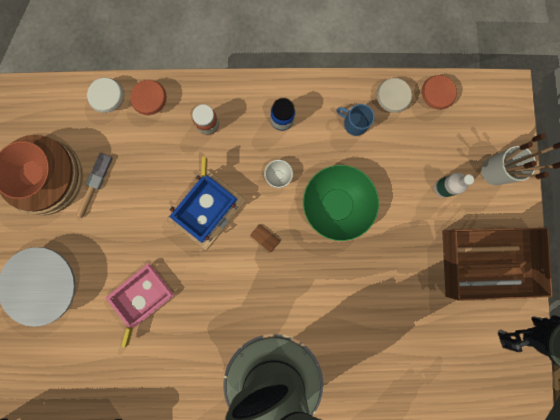

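View pics/side0.png

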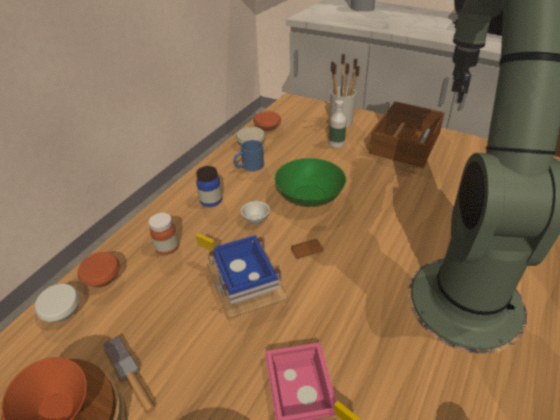

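The top view shows two candidates for the tray. The blue one is at (205,208), with its yellow tab at (205,165). The pink one is at (140,294), with its tab at (126,338), and isn't the one meant. The basin is at (341,203), and the blue jar (283,112) and blue mug (357,118) aren't trays. I choose the blue tray with the tab at (205,165). In the side view it sits on the board at (245,268), with its tab at (205,241).

```bash
cat > fit.py <<'E'
from h import *
from scipy.optimize import minimize
fs=[bot.grab_frame('top'),bot.grab_frame('side')]
ms=[]
for f in fs:
    h=cv2.cvtColor(f['img'],cv2.COLOR_RGB2HSV)
    p=proj(f,[.637,.187,.087]); Y,X=np.mgrid[:420,:560]
    ms.append((abs(h[...,0].astype(int)-26)<7)&(h[...,1]>150)&(h[...,2]>110)&(np.hypot(X-p[0],Y-p[1])<28))
    print(ms[-1].sum())
c=np.array([[88,-5],[140,-5],[140,5],[88,5]])/1000.
V=np.array([[a*.8-b*.6,a*.6+b*.8,z] for z in(.034,.058) for a,b in c])
def iou(v):
    Rz=Ro.from_euler('z',v[2]).as_matrix();s=0
    for f,m in zip(fs,ms):
        P=np.array([proj(f,Rz@q+[v[0],v[1],.04]) for q in V])
        h=cv2.convexHull((P*16).astype(np.int32));w=np.zeros(m.shape,np.uint8)
        cv2.fillConvexPoly(w,h,1,shift=4,lineType=8);w=w>0
        s-=(w&m).sum()/max((w|m).sum(),1)
    return s
best=min((minimize(iou,[.514,.19,y],method='Nelder-Mead',options=dict(initial_simplex=[[.514,.19,y],[.522,.19,y],[.514,.197,y],[.514,.19,y+.1]])) for y in(-.8,-.7,-.6)),key=lambda r:r.fun)
x,y,w=best.x;a=w+np.arctan2(.6,.8);print('tray',best.x,best.fun,'diag',a,'tab',x+.122*np.cos(a),y+.122*np.sin(a))
for f in fs:
  for q in['tab','nest_heel','tray']:
    print(q,[(d['xyz'].__repr__(),round(d['conf'],2)) for d in bot.spot_point(q,f)[:2]])
f=fs[0];im=cv2.resize(f['img'][140:270,130:300],None,fx=4.5,fy=4.5,interpolation=2)
for q in [(97.6,73.2,46),(-80,-60,34),(80,60,34),(80,-60,34),(-80,60,34)]:
    P=proj(f,Ro.from_euler('z',w).as_matrix()@(np.array(q)/1000)+[x,y,.04]); cv2.circle(im,tuple(int(k) for k in (P-[130,140])*4.5+2),4,(255,0,0),1)
cv2.imwrite('pics/crop1.png',im[:,:,::-1])
E
python3 fit.py
```

```text
77
214
tray [ 0.51403315  0.19248941 -0.69951496] -1.5171264367816093 diag -0.05601385616886079 tab 0.6358418068633794 0.18565928790838007
tab [('[0.1454, 0.4119, 0.0496]', 0.94), ('[0.639, 0.1831, 0.0877]', 0.74)]
nest_heel [('[0.4148, 0.1962, 0.0649]', 0.72)]
tray [('[0.5171, 0.1881, 0.0384]', 0.83), ('[0.2674, 0.3836, 0.0008]', 0.55)]
tab [('[0.6364, 0.1851, 0.0842]', 0.89), ('[0.1514, 0.4124, 0.0487]', 0.77)]
nest_heel [('[0.4106, 0.1969, 0.0655]', 0.71), ('[0.4116, 0.198, 0.0653]', 0.18)]
tray [('[0.5119, 0.1905, 0.0406]', 0.94), ('[0.5717, -0.5262, -0.0028]', 0.66)]
```

View pics/crop1.png

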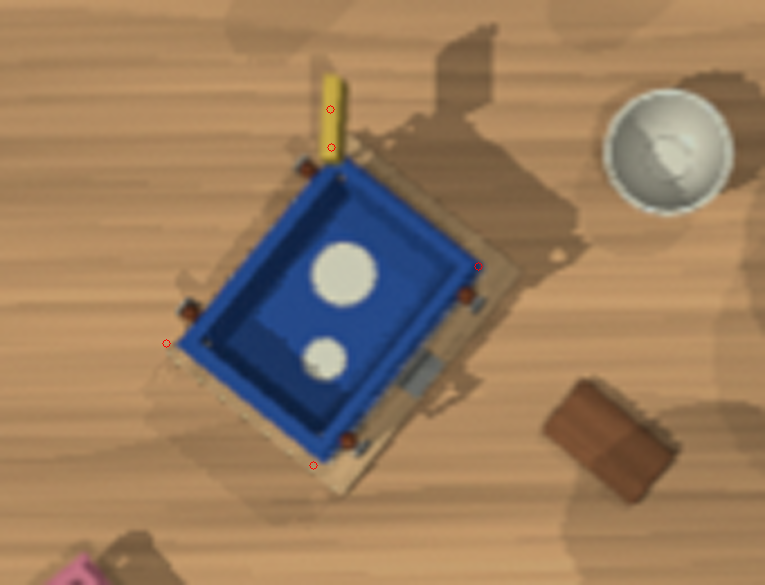

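The crop confirms the choice: the blue tray, rim corners at crop (340,160), (481,265), (323,462) and (178,343), with a yellow fin at (334,75–158). The fit lies about 4 mm too far in y, so I'll use tab ≈ (0.637, 0.184, 0.086), with the diagonal at about -0.05 rad. Starting the approach.

```bash
for i in 1 2 3 4; do python3 -m jog '[[[33,-30,0,0,0,0,1],[33,-30,0,0,0,0,1],[33,-30,0,0,0,0,1],[33,-30,0,0,0,0,1],[33,-30,0,0,0,0,1]]]' 120 | tail -c 400; done
python3 -m jog '[[[0,0,0,0,0,0.07,1],[0,0,0,0,0,0.07,1],[0,0,0,0,0,0.07,1],[0,0,0,0,0,0.07,1],[0,0,0,0,0,0.08,1]]]'; python3 -c "
from h import *
o=bot.observe();print(o['qpos'],o['tool_rot'],o['position'])"
```

```text
clock: 1.6
position: [0.3049, -0.3987, 0.3041]
tool_rot: [3.141, -0.0, 0.316]
force: [0.2, 0.4, 0.3]
grip_width: 0.0852
finger_force: 0.0
clock: 2.1
position: [0.4153, -0.2048, 0.3042]
tool_rot: [3.141, -0.0, 0.316]
force: [0.6, -0.5, 0.2]
grip_width: 0.0855
finger_force: 0.0
clock: 2.6
position: [0.5256, -0.0109, 0.3041]
tool_rot: [3.141, -0.0, 0.316]
force: [0.1, -0.9, 0.6]
grip_width: 0.0852
finger_force: 0.0
clock: 3.1
position: [0.6358, 0.1828, 0.3039]
tool_rot: [3.141, -0.0, 0.316]
force: [-0.0, -0.3, 0.2]
grip_width: 0.0851
finger_force: 0.0
clock: 3.6
position: [0.6351, 0.1812, 0.3038]
tool_rot: [3.142, 0.0, -0.047]
force: [-0.7, -0.2, 0.3]
grip_width: 0.0853
finger_force: 0.0
[-0.23365825  0.5854647  -0.21021616  1.49018785  0.13108247  1.07985846
 -2.08973541] [ 3.14157537e+00  1.24861904e-04 -4.71979181e-02] [0.63514022 0.18117639 0.30381964]
```

```bash
cat >> h.py <<'E'
def wrist():
    o=bot.observe();f=bot.grab_frame('wrist')
    T=np.eye(4);T[:3,:3]=Ro.from_euler('xyz',o['tool_rot']).as_matrix();T[:3,3]=o['position']
    return f,T@np.array(f['tool_from_camera']),o
def ray(f,uv,T,z):
    K=f['intrinsics'];d=(np.array(uv)-K[:2,2])/[K[0,0],K[1,1]];s=d.copy()
    for _ in range(20): s=d/(1+f['k1']*(s@s))
    v=T[:3,:3]@[*s,1];c=T[:3,3];return c+v*(z-c[2])/v[2]
E
python3 - <<'E'
from h import *
f,T,o=wrist();save(f,'w1')
for q in['tab','heel','tray','nest_heel']: print(q,[(d['xyz'],round(d['conf'],2)) for d in bot.spot_point(q,f)[:2]])
h=cv2.cvtColor(f['img'],cv2.COLOR_RGB2HSV);m=(abs(h[...,0].astype(int)-26)<7)&(h[...,1]>150)&(h[...,2]>110)
n,l,st,ce=cv2.connectedComponentsWithStats(m.astype(np.uint8))
for i in range(1,n):
    if st[i,4]>60: print(st[i],ce[i],ray(f,ce[i],T,.098))
E
```

```text
tab [([0.6356, 0.1847, 0.0839], 0.56)]
heel []
tray [([0.5151, 0.1928, 0.043], 0.72)]
nest_heel []
[267 167  15  69 883] [273.64892412 200.30351076] [0.63111394 0.1849333  0.098     ]
```

View pics/w1.png

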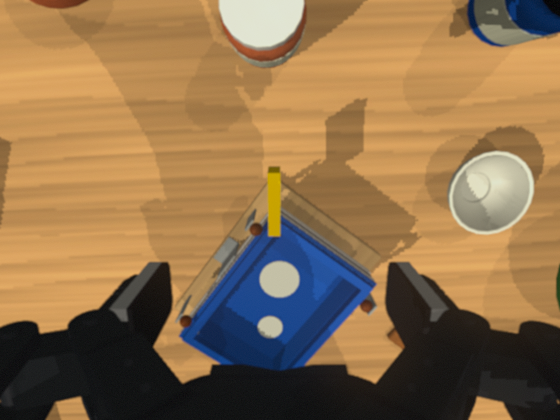

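The wrist view shows the yellow fin at column 274, rows 167–236, upright in the image, so the tool is in line with it. It needs about +3.5 mm in y and +1.5 mm in x. Descending to grip.

```bash
python3 -m jog '[[[1.5,-3.5,30,0,0,0,1],[0,0,40,0,0,0,0.6],[0,0,40,0,0,0,0.6],[0,0,30,0,0,0,0.6],[0,0,24,0,0,0,0.6]]]' 120
python3 -m jog '[[[0,0,0,0,0,0,0.6],[0,0,0,0,0,0,0.5]]]'
python3 - <<'E'
from h import *
f,T,o=wrist();save(f,'w2');print(o['position'],o['force'])
for n in['top','side','wrist']:
    g=bot.grab_frame(n) if n!='wrist' else f
    print(n,[(d['xyz'],round(d['conf'],2)) for d in bot.spot_point('tab',g)[:2]])
E
```

```text
clock: 4.35
position: [0.6362, 0.1844, 0.1378]
tool_rot: [3.141, 0.002, -0.042]
force: [0.6, -0.0, 0.5]
grip_width: 0.0512
finger_force: 0.0
clock: 4.55
position: [0.637, 0.1847, 0.1405]
tool_rot: [-3.141, 0.0, -0.043]
force: [-0.1, 0.6, 0.9]
grip_width: 0.0428
finger_force: 0.0
[0.6369968  0.1847007  0.14046629] [-0.11597683  0.55105501  0.91198347]
top [([0.1463, 0.4079, 0.0471], 0.84)]
side [([0.6361, 0.1874, 0.0873], 0.83), ([0.1483, 0.4126, 0.0491], 0.76)]
wrist [([0.635, 0.1869, 0.0853], 0.95)]
```

View pics/w2.png

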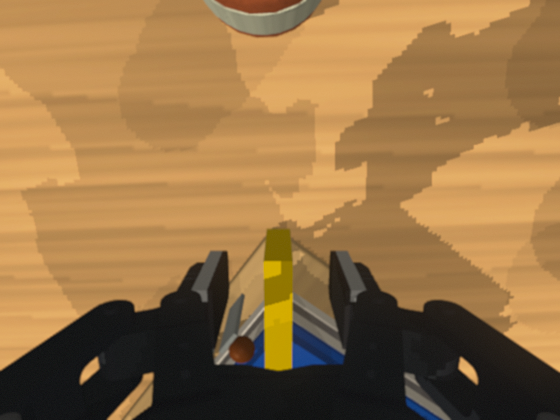

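The fin is at column 279, midway between the pads at 222 and 338, so I'll close the gripper.

```bash
python3 -m jog '[[[0,0,0,0,0,0,0.3],[0,0,0,0,0,0,0.1],[0,0,0,0,0,0,0],[0,0,0,0,0,0,0],[0,0,0,0,0,0,0]]]' 120
python3 - <<'E'
from h import *
o=bot.observe();print(o['position'],o['tool_rot'],o['force'],o['grip_width'],o['finger_force'])
R=Ro.from_euler('xyz',o['tool_rot']).as_matrix()
p=R.T@(np.array([.4145,.1965,.064])-o['position'])
print(p)
for a in(.05,-.05):
    r=Ro.from_rotvec([0,a,0]).as_matrix();t=(np.eye(3)-r)@p;print(a,t*1000,R@t*1000)
E
```

```text
clock: 5.35
position: [0.6369, 0.1847, 0.1403]
tool_rot: [-3.141, -0.0, -0.044]
force: [-1.2, -0.3, 5.8]
grip_width: 0.008
finger_force: 117.3
[0.63687535 0.18467533 0.1402873 ] [-3.14148732e+00 -2.46814309e-04 -4.42108798e-02] [-1.22645446 -0.34589965  5.81908756] 0.008042568343981111 117.33195662498474
[-0.22269949 -0.00197688  0.07623255]
0.05 [-4.08835564e+00  4.38956252e-16 -1.10350644e+01] [-4.08713294  0.17965011 11.03405498]
-0.05 [3.53172291e+00 4.38956252e-16 1.12256061e+01] [  3.531092    -0.15503093 -11.22473402]
```

```bash
python3 -m jog '[[[-1.6,0,-4.4,0,0.02,0,0],[-1.6,0,-4.4,0,0.02,0,0],[-1.6,0,-4.4,0,0.02,0,0],[-1.6,0,-4.4,0,0.02,0,0],[-1.6,0,-4.4,0,0.02,0,0]]]' 120
cat > chk.py <<'E'
from h import *
o=bot.observe();print(np.round(o['position'],4),np.round(o['tool_rot'],3),np.round(o['force'],1),np.round(o['moment'],2),np.round(o['qpos'],2),o['finger_force'])
import sys
for n in['top','side']:
    g=bot.grab_frame(n)
    if len(sys.argv)>1: save(g,n+sys.argv[1])
    for q in['tab','heel','tray']: print(n,q,[(np.round(d['xyz'],3).tolist(),round(d['conf'],2)) for d in bot.spot_point(q,g)[:3]])
E
python3 chk.py
```

```text
clock: 5.85
position: [0.6278, 0.1854, 0.1623]
tool_rot: [-3.141, -0.102, -0.044]
force: [2.1, -0.5, -1.7]
grip_width: 0.008
finger_force: 117.9
[0.6278 0.1854 0.1623] [-3.141 -0.102 -0.044] [ 2.1 -0.5 -1.7] [ 0.06 -0.3   0.16] [-0.29  0.7  -0.15  1.69  0.23  0.68 -2.19] 117.92372703552246
top tab [([0.148, 0.409, 0.046], 0.84)]
top heel [([0.358, 0.355, 0.025], 0.61)]
top tray [([0.275, 0.381, 0.001], 0.75)]
side tab [([0.148, 0.416, 0.045], 0.92), ([0.632, 0.186, 0.105], 0.88)]
side heel [([0.361, 0.361, 0.022], 0.88), ([0.415, 0.196, 0.065], 0.85)]
side tray [([0.514, 0.188, 0.049], 0.7), ([0.263, 0.38, -0.002], 0.6)]
```

The tab is up, and the heel is still at its place (0.415, 0.196, 0.065). Continuing the tilt.

```bash
for i in 1 2; do python3 -m jog '[[[-1.6,0,-4.4,0,0.02,0,0],[-1.6,0,-4.4,0,0.02,0,0],[-1.6,0,-4.4,0,0.02,0,0],[-1.6,0,-4.4,0,0.02,0,0],[-1.6,0,-4.4,0,0.02,0,0]]]' 120 >/dev/null; done
python3 chk.py
```

```text
[0.6038 0.1865 0.2025] [-3.14  -0.303 -0.045] [4.5 2.9 1.1] [ 0.68 -0.78 -0.27] [-0.43  0.57 -0.02  1.87  0.35  0.46 -2.36] 117.95397520065308
top tab [([0.145, 0.41, 0.048], 0.92)]
top heel [([0.361, 0.357, 0.027], 0.93)]
top tray [([0.518, 0.193, 0.068], 0.9), ([0.27, 0.381, -0.001], 0.86), ([0.429, 0.018, 0.001], 0.27)]
side tab [([0.619, 0.186, 0.146], 0.84), ([0.15, 0.414, 0.048], 0.81)]
side heel [([0.411, 0.201, 0.065], 0.78), ([0.364, 0.358, 0.022], 0.6)]
side tray [([0.264, 0.38, -0.003], 0.85), ([0.517, 0.19, 0.074], 0.65)]
```

```bash
python3 -m jog '[[[-1.6,0,-4.4,0,0.02,0,0],[-1.6,0,-4.4,0,0.02,0,0],[-1.6,0,-4.4,0,0.02,0,0],[-1.6,0,-4.4,0,0.02,0,0],[-1.6,0,-4.4,0,0.02,0,0]]]' 120 >/dev/null
python3 chk.py 4
```

```text
[0.5893 0.1867 0.22  ] [-3.141 -0.401 -0.045] [3.8 2.8 0.6] [ 1.14 -0.44 -0.33] [-0.58  0.51  0.12  1.96  0.41  0.35 -2.46] 118.12604427337646
top tab [([0.146, 0.411, 0.049], 0.95), ([0.611, 0.185, 0.172], 0.93)]
top heel [([0.414, 0.197, 0.056], 0.55)]
top tray []
side tab [([0.147, 0.414, 0.045], 0.82), ([0.609, 0.188, 0.168], 0.76), ([0.519, -0.198, 0.0], 0.59)]
side heel [([0.363, 0.36, 0.022], 0.89), ([0.416, 0.2, 0.063], 0.78)]
side tray [([0.265, 0.381, -0.004], 0.92), ([0.513, 0.19, 0.081], 0.69), ([0.616, 0.188, 0.167], 0.15)]
```

View pics/side4.png

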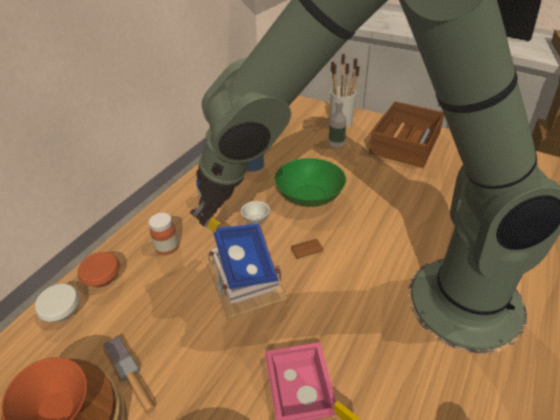

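The side view shows the tray tilted about 23°, the tab corner up at (213,222), and the heel end still down at (270,290). I'll tilt slightly more, then lift straight up so the heel comes away last.

```bash
python3 -m jog '[[[-1.6,0,-4.4,0,0.02,0,0],[-0.8,0,-2.2,0,0.01,0,0],[0,0,0,0,0,0,0]]]' 120; python3 chk.py; python3 -m jog '[[[2,0,-4.5,0,0,0,0],[2,0,-4.5,0,0,0,0],[2,0,-4.5,0,0,0,0],[2,0,-4.5,0,0,0,0],[2,0,-4.5,0,0,0,0]]]' 120; python3 chk.py
```

```text
clock: 8.85
position: [0.5845, 0.1872, 0.225]
tool_rot: [-3.141, -0.43, -0.044]
force: [5.4, 4.0, 1.6]
grip_width: 0.0082
finger_force: 118.1
[0.5845 0.1872 0.225 ] [-3.141 -0.43  -0.044] [5.4 4.  1.6] [ 1.16 -0.52 -0.32] [-0.64  0.5   0.19  1.99  0.41  0.31 -2.47] 118.14731955528259
top tab [([0.609, 0.184, 0.174], 0.67), ([0.417, 0.198, 0.066], 0.63)]
top heel [([0.413, 0.199, 0.061], 0.62)]
top tray [([0.515, 0.191, 0.08], 0.9), ([0.269, 0.382, 0.001], 0.55)]
side tab [([0.605, 0.184, 0.171], 0.67), ([0.151, 0.415, 0.05], 0.62)]
side heel [([0.361, 0.358, 0.024], 0.86), ([0.414, 0.201, 0.065], 0.84), ([0.569, -0.529, -0.004], 0.67)]
side tray [([0.51, 0.189, 0.082], 0.94), ([0.264, 0.383, 0.0], 0.67), ([0.607, 0.185, 0.176], 0.44)]
clock: 9.75
position: [0.5839, 0.1867, 0.2498]
tool_rot: [3.141, -0.43, -0.044]
force: [0.3, 0.3, -1.8]
grip_width: 0.0085
finger_force: 117.8
[0.5839 0.1867 0.2498] [ 3.141 -0.43  -0.044] [ 0.3  0.3 -1.8] [0.01 0.41 0.03] [-0.62  0.46  0.17  1.97  0.39  0.37 -2.45] 117.79128670692444
top tab [([0.145, 0.411, 0.048], 0.93), ([0.606, 0.185, 0.199], 0.7)]
top heel [([0.41, 0.194, 0.081], 0.83)]
top tray [([0.518, 0.193, 0.108], 0.87), ([0.269, 0.382, -0.002], 0.66), ([0.776, 0.185, -0.001], 0.47)]
side tab [([0.608, 0.187, 0.197], 0.83), ([0.149, 0.414, 0.048], 0.76), ([0.511, 0.19, 0.108], 0.51)]
side heel [([0.412, 0.198, 0.089], 0.9), ([0.36, 0.36, 0.025], 0.87), ([0.787, -0.043, -0.003], 0.69)]
side tray [([0.512, 0.19, 0.107], 0.75), ([0.265, 0.382, -0.004], 0.64)]
```

The force is now just the tray's weight, with the heel at z ≈ 0.088, so it's free. I'll lift more, level it, and move toward the basin.

```bash
python3 -m jog '[[[5,0,-10,0,0,0,0],[6,0,-15,0,0,0,0],[6,0,-15,0,0,0,0],[6,0,-15,0,0,0,0],[6,0,-15,0,0,0,0]]]' 120
python3 -m jog '[[[4,0,0,0,-0.07,0,0],[4,0,0,0,-0.07,0,0],[4,0,0,0,-0.07,0,0],[4,0,0,0,-0.07,0,0],[4,0,0,0,-0.07,0,0]]]' 120
python3 -m jog '[[[4,0,0,0,-0.07,0,0],[0,5,0,0,0,0,0],[0,15,0,0,0,0,0],[0,25,0,0,0,0,0],[0,25,0,0,0,0,0]]]' 120
for i in 1 2; do python3 -m jog '[[[0,25,0,0,0,0,0],[0,25,0,0,0,0,0],[0,25,0,0,0,0,0],[0,25,0,0,0,0,0],[0,25,0,0,0,0,0]]]' 120;done
python3 -m jog '[[[0,20,0,0,0,0,0],[0,15,0,0,0,0,0],[0,10,0,0,0,0,0],[0,5,0,0,0,0,0],[0,0,0,0,0,0,0]]]' 120
cat > chk2.py <<'E'
from h import *
exec(open('chk.py').read())
for n in['top','side']:
    g=bot.grab_frame(n); print(n,'basin',[(np.round(d['xyz'],3).tolist(),round(d['conf'],2)) for d in bot.spot_point('basin',g)[:3]])
print(bot.observe()['clock'])
E
python3 chk2.py 5
```

```text
clock: 10.65
position: [0.5811, 0.187, 0.3267]
tool_rot: [-3.141, -0.43, -0.044]
force: [-0.6, -0.6, -0.7]
grip_width: 0.0085
finger_force: 117.8
clock: 11.15
position: [0.6004, 0.1862, 0.3321]
tool_rot: [-3.14, -0.078, -0.044]
force: [-0.2, -0.5, -2.2]
grip_width: 0.0082
finger_force: 117.8
clock: 11.65
position: [0.6004, 0.1145, 0.3316]
tool_rot: [3.141, -0.012, -0.044]
force: [0.3, 0.1, 0.1]
grip_width: 0.0079
finger_force: 117.8
clock: 12.15
position: [0.5946, -0.0107, 0.3318]
tool_rot: [3.141, -0.012, -0.044]
force: [0.7, -0.3, -0.8]
grip_width: 0.0083
finger_force: 117.8
clock: 12.65
position: [0.5889, -0.1354, 0.3318]
tool_rot: [3.14, -0.012, -0.044]
force: [-0.0, -0.2, -1.0]
grip_width: 0.0081
finger_force: 117.8
clock: 13.15
position: [0.5877, -0.1837, 0.3312]
tool_rot: [3.142, -0.01, -0.044]
force: [0.1, -0.0, -1.3]
grip_width: 0.0084
finger_force: 117.8
[ 0.5877 -0.1837  0.3312] [ 3.142 -0.01  -0.044] [ 0.1 -0.  -1.3] [-0.   -0.11  0.01] [ 0.18  0.48  0.04  1.6  -0.02  1.05 -1.39] 117.797030210495
top tab [([0.146, 0.41, 0.049], 0.6)]
top heel [([0.358, 0.358, 0.025], 0.82), ([0.366, -0.174, 0.249], 0.71), ([0.571, -0.531, -0.001], 0.68)]
top tray [([0.267, 0.382, -0.003], 0.95), ([0.468, -0.18, 0.229], 0.78), ([0.781, -0.039, -0.003], 0.4)]
side tab [([0.514, 0.19, 0.0], 0.68), ([0.146, 0.413, 0.047], 0.67), ([0.591, -0.183, 0.275], 0.58)]
side heel [([0.366, -0.171, 0.252], 0.78), ([0.362, 0.356, 0.021], 0.74), ([0.426, 0.021, -0.001], 0.36)]
side tray [([0.468, -0.18, 0.232], 0.62), ([0.262, 0.383, -0.003], 0.56)]
top basin [([0.526, -0.205, 0.002], 0.9)]
side basin [([0.522, -0.199, -0.0], 0.58)]
13.75
```

View pics/side5.png

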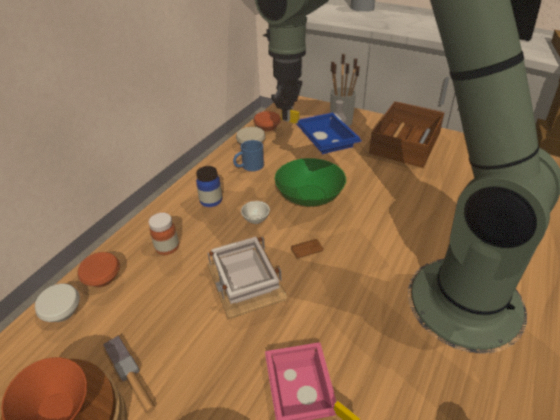

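The side view shows the blue tray level at (328,132), held by its tab. The stack is intact at (245,268) and the basin is undisturbed at (310,183). Shift by 58 mm in x and 18 mm in tool y, then descend.

```bash
python3 -m jog '[[[8,3,0,0,0,0,0],[14,4,0,0,0,0,0],[16,5,0,0,0,0,0],[13,4,0,0,0,0,0],[7,2,0,0,0,0,0]]]' 120
python3 -m jog '[[[0,0,5,0,0,0,0],[0,0,15,0,0,0,0],[0,0,20,0,0,0,0],[0,0,20,0,0,0,0],[0,0,15,0,0,0,0]]]' 120 >/dev/null
python3 -m jog '[[[0,0,15,0,0,0,0],[0,0,15,0,0,0,0],[0,0,10,0,0,0,0],[0,0,5,0,0,0,0],[0,0,0,0,0,0,0]]]' 120
python3 chk2.py 6
```

```text
clock: 14.25
position: [0.6461, -0.2046, 0.3314]
tool_rot: [3.142, -0.01, -0.044]
force: [-1.1, -0.0, -2.6]
grip_width: 0.008
finger_force: 117.8
clock: 15.25
position: [0.6461, -0.2041, 0.2113]
tool_rot: [-3.141, -0.009, -0.044]
force: [-0.4, -1.0, -0.0]
grip_width: 0.008
finger_force: 117.8
[ 0.6461 -0.2041  0.2113] [-3.141 -0.009 -0.044] [-0.4 -1.  -0. ] [-0.01 -0.15 -0.01] [ 0.2   0.7   0.03  1.54 -0.03  0.9  -1.37] 117.80231595039368
top tab [([0.144, 0.409, 0.048], 0.85), ([0.78, -0.04, -0.001], 0.68)]
top heel [([0.36, 0.357, 0.027], 0.85), ([0.424, -0.196, 0.13], 0.65)]
top tray [([0.527, -0.198, 0.109], 0.75), ([0.27, 0.381, -0.001], 0.61)]
side tab [([0.15, 0.413, 0.046], 0.73), ([0.646, -0.202, 0.155], 0.61), ([0.771, -0.265, -0.003], 0.38)]
side heel [([0.425, -0.192, 0.138], 0.88), ([0.787, -0.039, -0.0], 0.74), ([0.361, 0.361, 0.021], 0.59)]
side tray [([0.265, 0.379, -0.002], 0.94), ([0.524, -0.201, 0.113], 0.58), ([0.614, -0.026, 0.001], 0.16)]
top basin []
side basin [([0.521, -0.199, 0.002], 0.63)]
15.85
```

View pics/side6.png

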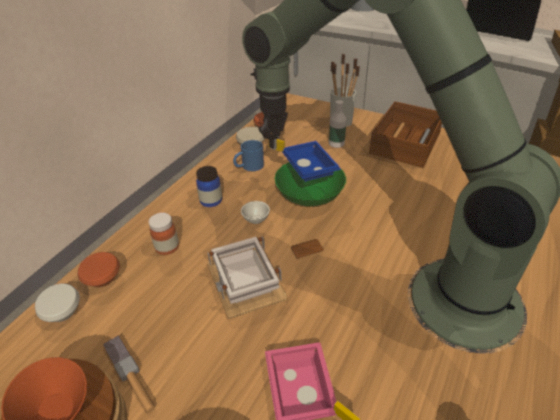

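View pics/top6.png

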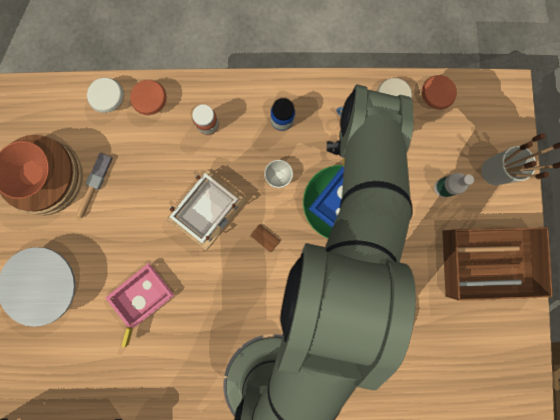

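The tray hangs level over the basin at side (310,162). Its underside is at z ≈ 0.11, about 4 cm above the rim, and it is centred within about 2 mm. Nothing else has been disturbed. Handing in.

```bash
python3 -m jog '[[[0,0,0,0,0,0,0],[0,0,0,0,0,0,0]]]' 120; python3 -c "
from workcell import bot
print(bot.job_done())"
```

```text
clock: 16.05
position: [0.6462, -0.2041, 0.2118]
tool_rot: [-3.142, -0.01, -0.044]
force: [-0.4, -0.1, -1.8]
grip_width: 0.0082
finger_force: 117.8
the job is handed in; nothing more can be done
None
```

I peeled the blue tray off by its tab (tilted about 24° with the heel still down, heel away last) and handed in at 16 s, holding it level over the green basin, centred within about 2 mm and about 4 cm above the rim; the hand-in gave no verdict.

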